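Bring the edging wheel's high spot round to the pointer

TASK

On the truing stand, take the crank handle of the brass wheel and turn the wheel slowly (no faster than a quarter turn a second), either way round, until the one high spot on its rim, the place where the rim bulges outward, stands right in front of the fixed pointer. Stop it there, let go of the handle and leave the wheel at rest.

Things in the scene. Friction and masses are not known exactly. Their poses are not given: they have to be found in the camera images.
- wheel: Level brass wheel, 180 mm across, on the upright axle of a fixed grey stand. Origin: on the axle, 50 mm above the counter; top face 10 mm, rim 11 mm, axle nut 14 mm higher. x points to the high spot, z up. Turns endlessly either way; axle drag (about 1 N at the handle) holds it where left. The rim's inward dip, 120 degrees clockwise of the high spot, is not wanted. The small loose wheel is a spare.
- high_spot (a point): Outermost point of the high spot: a smooth outward bulge of the wheel's rim, about 11 mm proud and 40 mm long, 101 mm from the axle and 55 mm above the counter. It turns with the wheel.
- pointer_tip (a point): Tip of the fixed dark steel pointer, a pin 46 mm long tapering from 12 mm thick to a point, on a grey post of the stand, pointing straight at the axle. The tip is 106 mm from the axle and 54 mm above the counter, so the high spot passes it with 5 mm to spare; post and pointer rise no higher than 60 mm above the counter.
- handle_mid (a point): Middle (half-way up) of the upright crank handle: a dark round wooden grip, 22 mm in diameter, 50 mm tall (60 to 110 mm above the counter), standing on the wheel 60 mm from the axle, 130 degrees counter-clockwise (from above) of the high spot. It spins freely on its own pin, so a gripper holding it need not turn while carrying it round the axle.

How it is judged:
By the outcome, as a careful person would: the job done as asked, in the order asked, and still so for the second after the job is handed in, with the robot touching nothing.
It also fails if it takes over 48 s, if anything falls off the work surface, if the arm or the gripper's body presses on something with over 40 N, if the wrist force passes 120 N, or if a joint passes its speed limit or range.

ROBOT

A 7-joint arm with a two-finger parallel gripper is mounted at the origin on the work surface. World frame = base frame: x ahead of the robot, y to its left, z up, the work surface at z = 0. Lengths are in m, angles in degrees, forces in N, time in s.
With the tool pointing down it reaches from about 0.425 to 0.875 m from the base axis. Payload 4.7 kg.
Tool frame: the origin (TCP) lies on the mounting face of the last link; the fingertips stand tcp_to_tips ahead of it and the grasp point (between the pads) lies 164 mm ahead of it (tcp_to_tips is the distance from the TCP to the fingertips, in m); z points along the fingers, y is the line along which they close (so a half turn about z gives the same grasp; the last joint's range is limited). The gripper opens to 87 mm and grips with 3 to 60 N. Pads are 19 mm wide; open, the fingers measure 117 mm over their backs; the gripper's body (75 mm by 190 mm) begins 51 mm behind the grasp point.
Start: joints at [-68.692, 18.392, -4.016, 83.108, 1.295, 78.541, -3.26], TCP at [0.228, 0.609, 0.405] pointing down, gripper open.
Joint ranges: [-163.93, 163.93], [-17.29, 119.83], [-79.2, 71.16], [3.27, 140.29], [-89.18, 269.18], [5.43, 117.66], [-154.24, 154.24]. Speed limits (degrees/s): [147.25, 147.25, 180, 180, 180, 180, 180].

INTERFACE

Orientations are given as [roll, pitch, yaw] about the fixed x, y, z axes, in that order (R = Rz(yaw) Ry(pitch) Rx(roll)).
In Python, from cell import get_obs, read_camera, sign_off, tcp_to_tips gives the robot as it stands.
- The arm moves only by the tool drive_tool, never from a script. Its argument "rows" is one flat list of numbers, 7 for each row, row after row: the shift along the tool's x, y, z in m, then the turn, a rotation vector about the tool's x, y, z in rad, then the gripper command: -1 is shut, 1 is fully open, values between are in proportion. In form: [tx, ty, tz, rx, ry, rz, fingers, tx, ty, tz, rx, ry, rz, fingers, ...]. A call has 1 to 5 rows; each row shifts and turns the commanded pose from where the row before left it, along the tool's axes as they then stand; what a row does not reach is not made up. A row lasts 1/8 s, in which the tool goes at most 62.5 mm and 10.7 degrees, less where a joint would pass 70% of its speed; a pose out of reach is approached as far as the arm can. A call is refused whole if a number of a shift passes 0.0625 or a number of a turn 0.188, either way. A call with a gripper value outside its range is refused whole. The fingers move at their own pace and stop on an object; "grip_force" is the grip in N (left out, the last holds). Time passes only in rows, so rows that do not move let the fingers close. It gives the time, the measured TCP pose, the force, the opening and the grip force at its end, in the units of the state.
- get_obs(): the state, without advancing time (a new reading comes with each control period).
- read_camera(name): name is "side" or "top"; returns a dict with "color" (400x640x3 uint8, blue, green, red), "fov_y" (degrees; the focal length in pixels is half the picture's height over the tangent of half this angle, whatever the lens; pixels are square), "cx", "cy" (the principal point, pixels), "k1" (the pictures are not rectified: a ray, as slopes to the right and down, at radius r is drawn at 1 + k1 r^2 times it, then the intrinsics apply), "cam_to_world" (4x4, takes a point from camera to world coordinates). Camera axes: x right, y up, looking along -z (the intrinsics and any distortion apply to the point x, -y, -z); pixel columns grow to the right and rows downward; lengths in m; the calibration is good to about 2 mm. A picture is of the moment at which its call begins. There is no depth.
- sign_off(): hands the job in; it is judged then, once.
The state is a dict: "time_s": time; "qpos": joint angles; "joint_velocities": joint speeds; "effort": joint torques, N m; "tool_pos": TCP position; "tool_rot": TCP orientation; "force": force on the tool from outside, world axes, zero at the start; "wrist_torque": the same for the moment, N m; "grip_width": finger opening in m; "grasp_force": force on a finger pad.
Only numpy, scipy, OpenCV 4.12 (cv2) and the standard library are available. Lean on these libraries where they do the work, as an engineer would, in place of code of your own. Each camera call takes 0.05 s, during which the arm holds its last target. There are 200 camera calls.

## Working session

There is one attempt and no reset: what is moved stays moved. The work goes in short steps, Python scripts to look and compute and a tool call to move; the robot and the scene stay as the last step left them, time stands still between calls to the robot, and variables do not carry over. Pictures are saved under pics/ and viewed, at most 10 in all, crops included, and the job is handed in when it is done.

Besides the shell and the picture viewer there is one more tool, called after "Request:" as a command line: name --argument value ..., lists and objects as JSON in quotes. drive_tool: Moves the arm, as the interface text tells. Its arguments: {"type":"object","properties":{"rows":{"type":"array","items":{"type":"number"}},"grip_force":{"type":"number"}},"required":["rows"]}

```bash
mkdir -p pics; cat > h.py <<'E'
import numpy as np, cv2
from cell import *
def K(c):
    f=200/np.tan(np.radians(c['fov_y']/2)); return f
def ray(c,u,v):
    f=K(c); d=np.array([(u-c['cx'])/f,(v-c['cy'])/f]); s=d.copy()
    for _ in range(30): s=d/(1+c['k1']*(s@s))
    M=np.array(c['cam_to_world']); return M[:3,3],M[:3,:3]@np.array([s[0],-s[1],-1])
def at(c,u,v,z):
    o,d=ray(c,u,v); return o+d*(z-o[2])/d[2]
def proj(c,p):
    M=np.array(c['cam_to_world']); q=M[:3,:3].T@(np.array(p)-M[:3,3]); s=np.array([q[0],-q[1]])/-q[2]
    return s*(1+c['k1']*(s@s))*K(c)+[c['cx'],c['cy']]
E
python3 - <<'E'
from h import *
o=get_obs();print(o['time_s'],o['tool_pos'],o['tool_rot'],tcp_to_tips,o['grip_width'])
for n in('top','side'):
    c=read_camera(n);cv2.imwrite(f'pics/{n}0.png',c['color']);print(n,c['fov_y'],c['k1'],c['cx'],c['cy'],np.round(c['cam_to_world'],3))
E
```

```text
0.0 [0.22760628 0.60862359 0.40364849] [-1.79889444e+02  6.02031266e-03  1.59500837e+02] 0.1822 0.08704545201122746
top 57.45946217909938 0.012869620809879124 315.910397810325 200.769246157469 [[ 0.007  0.998 -0.058  0.534]
 [-1.     0.006 -0.002  0.003]
 [-0.002  0.058  0.998  0.769]
 [ 0.     0.     0.     1.   ]]
side 49.63509680737096 -0.07755363951935146 316.45022748064207 198.8094841896644 [[ 0.766  0.329 -0.552  0.215]
 [-0.643  0.42  -0.641 -0.404]
 [ 0.021  0.845  0.534  0.462]
 [ 0.     0.     0.     1.   ]]
```

View pics/top0.png

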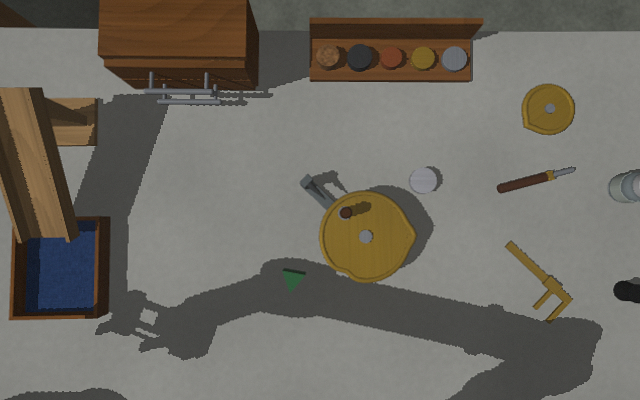

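View pics/side0.png

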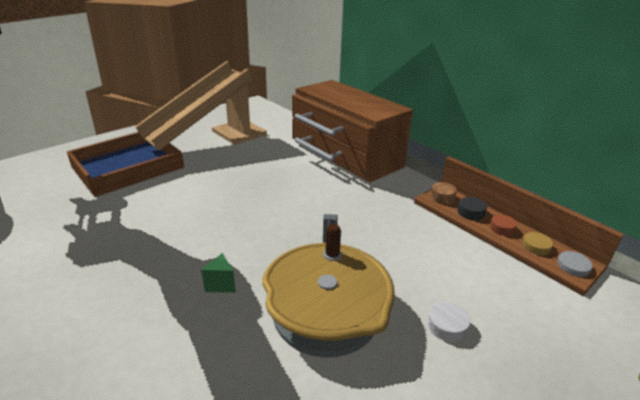

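```bash
python3 - <<'E'
from h import *
c=read_camera('top');im=c['color'][160:300,280:440];cv2.imwrite('pics/crop1.png',cv2.resize(im,None,fx=4,fy=4,interpolation=cv2.INTER_CUBIC))
E
```

```text
(no output)
```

View pics/crop1.png

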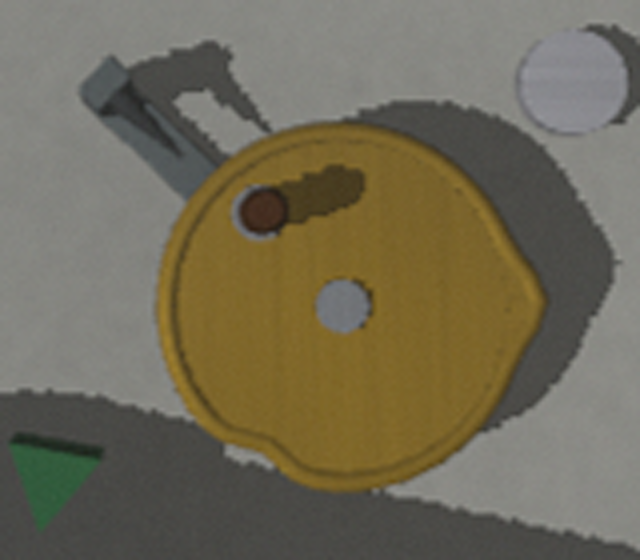

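```bash
python3 - <<'E'
from h import *
c=read_camera('top')
P=lambda U,V,z:at(c,(U+.5)/4-.5+280,(V+.5)/4-.5+160,z)[:2]
A=P(343,306,.064);H=P(546,300,.056);T=P(183,156,.054);G=P(264,211,.110);B=P(118,93,.054)
ang=lambda v:np.degrees(np.arctan2(v[1],v[0]))
for n,p in dict(A=A,H=H,T=T,G=G,B=B).items(): print(n,p.round(4),np.linalg.norm(p-A).round(4),ang(p-A).round(1))
print(ang(A-T), 'base reach',np.linalg.norm(A))
# target handle
th=np.radians(ang(T-A)+130); print('goal handle',A+.06*np.array([np.cos(th),np.sin(th)]),np.degrees(th))
print(get_obs()['time_s'])
E
```

```text
A [ 0.5071 -0.0909] 0.0 0.0
H [ 0.5104 -0.1905] 0.0997 -88.1
T [ 0.5795 -0.0138] 0.1058 46.8
G [ 0.5513 -0.0492] 0.0608 43.3
B [0.6104 0.0183] 0.1503 46.6
-133.22391371029423 base reach 0.5151498940888971
goal handle [ 0.44716045 -0.08753226] 176.7760862897058
0.2
```

Request:
drive_tool --rows '[-0.036,-0.034,0,0,0,0,1,-0.036,-0.034,0,0,0,0,1,-0.036,-0.034,0,0,0,0,1,-0.036,-0.034,0,0,0,0,1,-0.036,-0.034,0,0,0,0,1]'

```text
time_s: 0.82
tool_pos: [0.3373, 0.3849, 0.4047]
tool_rot: [180.0, 0.0, 159.5]
force: [0.8, 0.1, -0.1]
grip_width: 0.0869
grasp_force: 0.0
```

Request:
drive_tool --rows '[-0.036,-0.034,0,0,0,0,1,-0.036,-0.034,0,0,0,0,1,-0.036,-0.034,0,0,0,0,1,-0.036,-0.034,0,0,0,0,1,-0.036,-0.034,0,0,0,0,1]'

```text
time_s: 1.45
tool_pos: [0.4462, 0.1627, 0.4048]
tool_rot: [180.0, 0.0, 159.5]
force: [0.9, -0.1, -0.1]
grip_width: 0.0868
grasp_force: 0.0
```

Request:
drive_tool --rows '[-0.036,-0.034,0,0,0,0,1,-0.036,-0.034,0,0,0,0,1,-0.036,-0.034,0,0,0,0,1,-0.036,-0.034,0,0,0,0,1,0,0,0,0,0,0,1]'

```text
time_s: 2.08
tool_pos: [0.5337, -0.018, 0.4048]
tool_rot: [-179.9, 0.1, 159.1]
force: [-0.9, 0.3, -0.3]
grip_width: 0.087
grasp_force: 0.0
```

```bash
cat >> h.py <<'E'
from scipy.spatial.transform import Rotation as Rn
A=np.array([.5071,-.0909])
def rel(p):
    o=get_obs();R=Rn.from_euler('xyz',o['tool_rot'],degrees=True)
    print(round(o['time_s'],2),np.round(o['tool_pos'],4),np.round(o['tool_rot'],2),np.round(o['force'],1),o['grip_width'],o['grasp_force'],'rel',R.inv().apply(np.array(p)-o['tool_pos']).round(4))
E
python3 - <<'E'
from h import *
rel([.5513,-.0492,.252])
c=read_camera('side');cv2.imwrite('pics/s1.png',c['color'])
E
```

```text
2.08 [ 0.5337 -0.018   0.4048] [-1.7989e+02  7.0000e-02  1.5906e+02] [-0.9  0.3 -0.3] 0.08697718284638617 0.0 rel [-0.0274 -0.0225  0.1529]
```

View pics/s1.png

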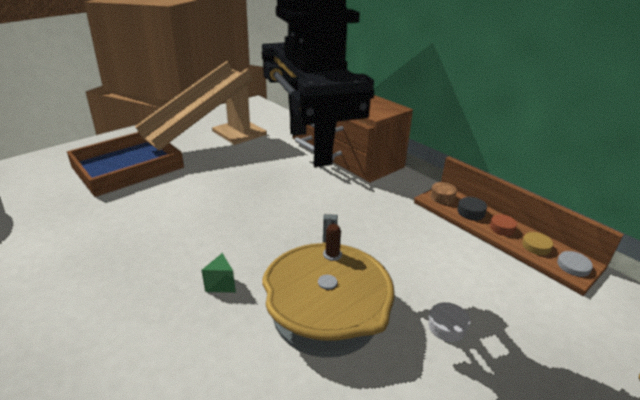

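The side view shows the gripper above and behind the handle (handle top at about 333,225), with nothing in the way.

Request:
drive_tool --rows '[-0.0135,-0.011,0.02,0,0,0,1,-0.0135,-0.011,0.03,0,0,0,1,0,0,0.04,0,0,0,1,0,0,0.035,0,0,0,1,0,0,0.02,0,0,0,1]'

```text
time_s: 2.75
tool_pos: [0.5496, -0.0415, 0.2576]
tool_rot: [-180.0, -0.2, 159.6]
force: [-0.0, 0.6, 0.4]
grip_width: 0.0873
grasp_force: 0.0
```

```bash
python3 - <<'E'
from h import *
c=read_camera('side');print(at(c,333,225,.110))
rel([.5513,-.0492,.252])
im=c['color'][100:350,220:440];cv2.imwrite('pics/s2.png',cv2.resize(im,None,fx=2.4,fy=2.4))
E
```

```text
[ 0.55347873 -0.04868982  0.11      ]
2.8 [ 0.5488 -0.0413  0.2556] [-179.9    -0.35  159.66] [-1.9  1.3 -1.4] 0.08756557003375198 0.0 rel [-0.0051 -0.0065  0.0036]
```

View pics/s2.png

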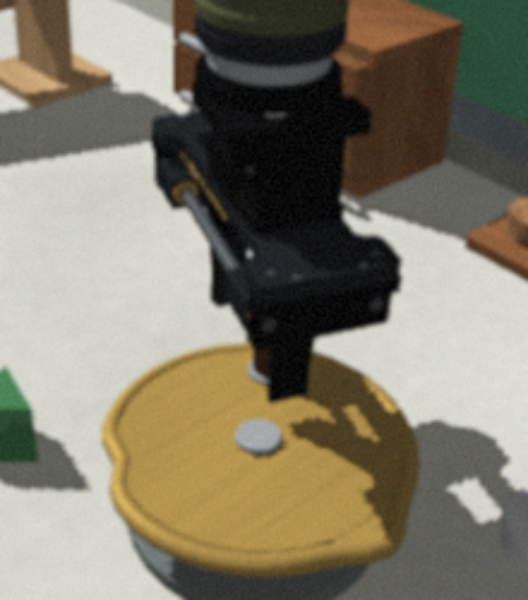

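The handle stands between the open fingers (handle foot at about crop 262,370). I centre the gripper on it and close.

Request:
drive_tool --rows '[-0.006,-0.0065,0.003,0,0,0,0,0,0,0,0,0,0,-0.5,0,0,0,0,0,0,-1,0,0,0,0,0,0,-1,0,0,0,0,0,0,-1]' --grip_force 15

```text
time_s: 3.42
tool_pos: [0.5541, -0.0516, 0.2571]
tool_rot: [180.0, 0.0, 159.5]
force: [-0.9, -0.2, 0.4]
grip_width: 0.0451
grasp_force: 0.0
```

Request:
drive_tool --rows '[0,0,0,0,0,0,-1,0,0,0,0,0,0,-1,0,0,0,0,0,0,-1]'

```text
time_s: 3.8
tool_pos: [0.5539, -0.052, 0.2568]
tool_rot: [-180.0, -0.0, 159.5]
force: [-1.1, -0.5, 1.5]
grip_width: 0.0212
grasp_force: 15.0
```

```bash
python3 - <<'E'
from h import *
o=get_obs();rel([.5513,-.0492,.252])
p=np.array(o['tool_pos'][:2])-A;r=np.hypot(*p);a0=np.degrees(np.arctan2(p[1],p[0]));print(r,a0)
R=Rn.from_euler('xyz',o['tool_rot'],degrees=True)
a=np.radians(a0+np.arange(0,150,7));pts=np.c_[.06*np.cos(a),.06*np.sin(a),0*a]
print(np.c_[np.degrees(a[1:]),R.inv().apply(np.diff(pts,axis=0))[:,:2]*1000].round(1))
E
```

```text
3.8 [ 0.5539 -0.052   0.2568] [-1.7998e+02 -2.0000e-02  1.5949e+02] [-1.1 -0.5  1.5] 0.021219138394029467 15.000103352358565 rel [0.0034 0.0018 0.0048]
0.06079561137064128 39.736128534910044
[[ 46.7   6.6   3.2]
 [ 53.7   6.9   2.4]
 [ 60.7   7.2   1.6]
 [ 67.7   7.3   0.7]
 [ 74.7   7.3  -0.2]
 [ 81.7   7.2  -1.1]
 [ 88.7   7.1  -2. ]
 [ 95.7   6.8  -2.8]
 [102.7   6.4  -3.6]
 [109.7   5.9  -4.4]
 [116.7   5.3  -5.1]
 [123.7   4.6  -5.7]
 [130.7   3.9  -6.2]
 [137.7   3.1  -6.6]
 [144.7   2.3  -7. ]
 [151.7   1.4  -7.2]
 [158.7   0.5  -7.3]
 [165.7  -0.4  -7.3]
 [172.7  -1.2  -7.2]
 [179.7  -2.1  -7. ]
 [186.7  -3.   -6.7]]
```

Request:
drive_tool --rows '[0.003,0.0016,0,0,0,0,-1,0.0036,0.0016,0,0,0,0,-1,0.0069,0.0024,0,0,0,0,-1,0.0072,0.0016,0,0,0,0,-1,0.0073,0.0007,0,0,0,0,-1]'

```text
time_s: 4.42
tool_pos: [0.5298, -0.0354, 0.2568]
tool_rot: [-179.9, 0.0, 159.5]
force: [-0.7, -6.2, 0.8]
grip_width: 0.0213
grasp_force: 15.0
```

```bash
python3 - <<'E'
from h import *
a=np.radians(67.7);rel([*(A+.06*np.array([np.cos(a),np.sin(a)])),.2568])
E
```

```text
4.42 [ 0.5298 -0.0354  0.2568] [-1.7990e+02  1.0000e-02  1.5947e+02] [-0.7 -6.2  0.8] 0.02126142468600703 14.999722290085629 rel [-0.0001  0.0001 -0.    ]
```

Tracking is good and the forces are small, so I keep turning.

Request:
drive_tool --rows '[0.0073,-0.0002,0,0,0,0,-1,0.0072,-0.0011,0,0,0,0,-1,0.0071,-0.002,0,0,0,0,-1,0.0068,-0.0028,0,0,0,0,-1,0.0064,-0.0036,0,0,0,0,-1]'

```text
time_s: 5.05
tool_pos: [0.4945, -0.0332, 0.2568]
tool_rot: [-179.9, 0.2, 159.5]
force: [3.4, -8.8, -3.3]
grip_width: 0.0214
grasp_force: 15.0
```

Request:
drive_tool --rows '[0.0059,-0.0044,0,0,0,0,-1,0.0053,-0.0051,0,0,0,0,-1,0.0046,-0.0057,0,0,0,0,-1,0.0039,-0.0062,0,0,0,0,-1,0.0031,-0.0066,0,0,0,0,-1]'

```text
time_s: 5.68
tool_pos: [0.4644, -0.0505, 0.2569]
tool_rot: [180.0, 0.4, 159.5]
force: [8.2, -5.8, -9.4]
grip_width: 0.021
grasp_force: 15.0
```

Request:
drive_tool --rows '[0.0023,-0.007,0,0,0,0,-1,0.0014,-0.0072,0,0,0,0,-1,0.0005,-0.0073,0,0,0,0,-1,-0.0002,-0.0037,0,0,0,0,-1,0,0,0,0,0,0,-1]'

```text
time_s: 6.3
tool_pos: [0.4517, -0.0716, 0.2568]
tool_rot: [179.9, 0.3, 159.5]
force: [6.6, -3.1, -7.1]
grip_width: 0.0212
grasp_force: 15.0
```

```bash
python3 - <<'E'
from h import *
rel([0.4472,-.0875,.2568])
c=read_camera('top');im=c['color'][160:300,280:440];cv2.imwrite('pics/crop2.png',cv2.resize(im,None,fx=4,fy=4,interpolation=cv2.INTER_CUBIC))
E
```

```text
6.3 [ 0.4517 -0.0716  0.2568] [179.91   0.28 159.52] [ 6.6 -3.1 -7.1] 0.021194518186766126 14.999279016628861 rel [-0.0014 -0.0164  0.    ]
```

View pics/crop2.png

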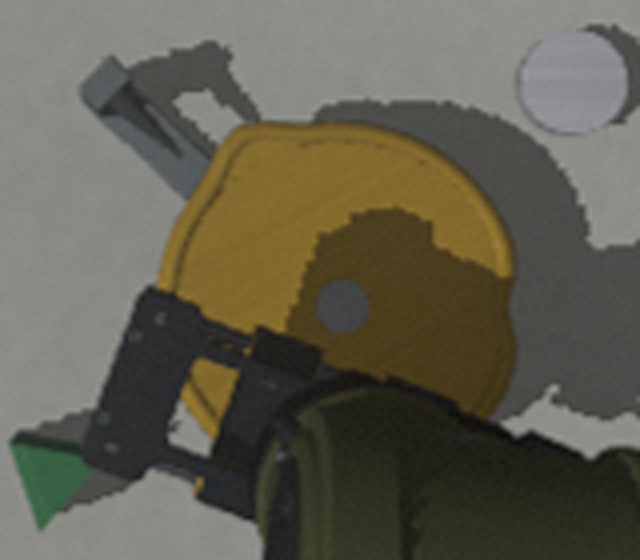

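The high spot is at about (237,130) in the crop, about 31° against the pointer's 47°. About 16° remains, which agrees with the handle goal.

Request:
drive_tool --rows '[0,-0.0045,0,0,0,0,-1,-0.0003,-0.0045,0,0,0,0,-1,-0.0005,-0.0045,0,0,0,0,-1,-0.0006,-0.0029,0,0,0,0,-1,0,0,0,0,0,0,-1]'

```text
time_s: 6.98
tool_pos: [0.4479, -0.0866, 0.2569]
tool_rot: [179.8, 0.4, 159.6]
force: [9.6, -1.3, -9.7]
grip_width: 0.0212
grasp_force: 15.0
```

```bash
python3 - <<'E'
from h import *
rel([0.4472,-.0875,.2568])
c=read_camera('top');im=c['color'][160:260,290:390]
im=cv2.resize(im,None,fx=6,fy=6,interpolation=cv2.INTER_CUBIC)
for z,r0,r1,col in((.054,.106,.15,(0,0,255)),(.056,.0,.09,(255,0,0))):
    a=np.radians(46.8);q=[tuple(int(t) for t in ((proj(c,[*(A+r*np.array([np.cos(a),np.sin(a)])),z])-[290,160]+.5)*6-.5)) for r in(r0,r1)]
    cv2.line(im,q[0],q[1],col,1)
cv2.imwrite('pics/crop3.png',im)
E
```

```text
6.97 [ 0.4479 -0.0866  0.2569] [179.83   0.38 159.56] [ 9.6 -1.3 -9.7] 0.021203012560744573 14.999063999857754 rel [ 0.0004 -0.0011  0.0001]
```

View pics/crop3.png

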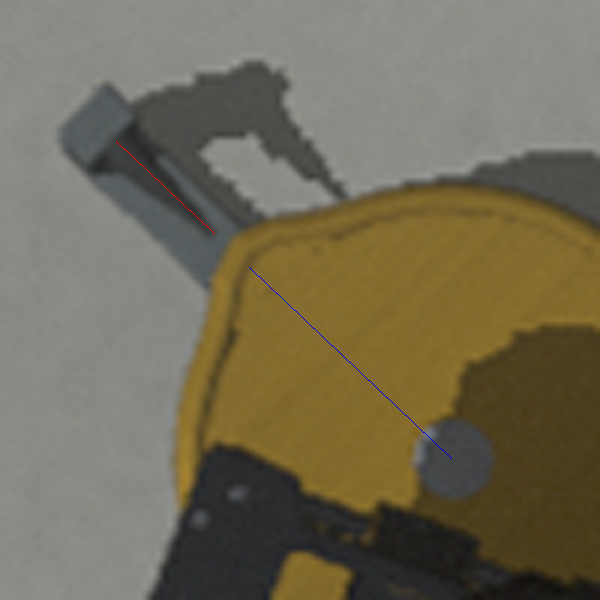

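Close already: the high spot is at about (232,240) in the crop, nearly on the pointer line. I check it numerically from the rim profile.

```bash
cat > prof.py <<'E'
from h import *
def prof(c,lo,hi):
    hsv=cv2.cvtColor(cv2.GaussianBlur(c['color'],(0,0),.7),cv2.COLOR_BGR2HSV).astype(np.float32)
    th=np.arange(lo,hi,1.);rr=np.arange(.08,.115,.0003);out=[]
    for t in th:
        a=np.radians(t);q=np.array([proj(c,[A[0]+r*np.cos(a),A[1]+r*np.sin(a),.056]) for r in rr],np.float32)
        s=cv2.remap(hsv[:,:,1],q[None,:,0],q[None,:,1],cv2.INTER_LINEAR)[0]
        k=np.where(s>105)[0];out.append(rr[k[-1]] if len(k) else np.nan)
    return th,np.array(out)
def apex(c,m):
    th,r=prof(c,m-24,m+25);b=np.clip(r-.0915,0,None)
    print((r[::3]*1000).round(1)); 
    print('centroid',(th*b).sum()/b.sum(),'top',th[r>r.max()-.003].mean())
E
python3 - <<'E'
from prof import *
c=read_camera('top');c0=dict(c);c0['color']=cv2.imread('pics/top0.png')
apex(c0,-88);apex(c,47)
t,p=prof(c0,-120,-40);best=[]
for s in np.arange(125,142,1.):
    t2,p2=prof(c,5+0,85);m=np.interp(t2-s,t,p);best.append((np.nanstd(m-p2),s))
print(sorted(best)[:3])
E
```

```text
[89.  89.3 90.2 91.4 93.2 95.6 96.8 98.6 99.8 98.3 96.8 95.  92.9 90.8
 89.9 89.  89. ]
centroid -88.27747886241352 top -88.0
[89.3 89.6 90.8 92.3 94.7 97.1 98.9 99.8 99.2 97.7 96.5 94.1 91.7 90.5
 89.6 89.3 89.3]
centroid 45.02957746478873 top 45.0
[(np.float64(0.000438349175886066), np.float64(133.0)), (np.float64(0.0005055550786017197), np.float64(134.0)), (np.float64(0.0006572242767883615), np.float64(132.0))]
```

Request:
drive_tool --rows '[-0.0015,-0.0014,0,0,0,0,-1,0,0,0,0,0,0,-1,0,0,0,0,0,0,-1]'

```text
time_s: 7.45
tool_pos: [0.4483, -0.0881, 0.2568]
tool_rot: [179.8, 0.2, 159.6]
force: [6.1, -0.0, -7.1]
grip_width: 0.0215
grasp_force: 15.0
```

```bash
python3 - <<'E'
from prof import *
rel([0.4472,-.0875,.2568]);apex(read_camera('top'),47)
E
```

```text
7.45 [ 0.4483 -0.0881  0.2568] [179.83   0.23 159.58] [ 6.1 -0.  -7.1] 0.021543196552314726 14.999421969987452 rel [0.0012 0.0002 0.    ]
[89.3 89.3 90.2 91.7 93.5 96.2 98.3 99.5 99.8 98.6 97.4 95.  92.6 91.1
 90.2 89.6 89.3]
centroid 46.271388499298745 top 46.0
```

Request:
drive_tool --rows '[-0.0016,0.0002,0,0,0,0,-1,0,0,0,0,0,0,-1,0,0,0,0,0,0,-0.3,0,0,0,0,0,0,0.2,0,0,0,0,0,0,0.6]' --grip_force 5

```text
time_s: 8.12
tool_pos: [0.4487, -0.0901, 0.2567]
tool_rot: [-180.0, -0.0, 159.5]
force: [0.2, -0.1, -0.4]
grip_width: 0.0429
grasp_force: 0.0
```

```bash
python3 - <<'E'
from prof import *
rel([0.4472,-.0875,.2568]);apex(read_camera('top'),47)
E
```

```text
8.12 [ 0.4487 -0.0901  0.2567] [-1.8000e+02 -2.0000e-02  1.5948e+02] [ 0.2 -0.1 -0.4] 0.042928415554847624 0.0 rel [ 0.0023  0.0019 -0.0001]
[ 89.   89.3  89.9  90.8  92.9  95.6  98.   98.9 100.1  99.2  97.7  95.9
  93.5  91.7  90.5  89.9  89.3]
centroid 47.24275862068962 top 47.0
```

Released, with the high spot at 47° against the pointer's 46.8°. I lift straight up.

Request:
drive_tool --rows '[0,0,0,0,0,0,0.6,0,0,-0.02,0,0,0,0.6,0,0,-0.04,0,0,0,0.6,0,0,-0.04,0,0,0,0.6,0,0,-0.04,0,0,0,0.6]'

```text
time_s: 8.8
tool_pos: [0.4486, -0.0901, 0.398]
tool_rot: [180.0, 0.0, 159.5]
force: [-0.0, -0.2, 0.4]
grip_width: 0.0696
grasp_force: 0.0
```

Request:
drive_tool --rows '[0,0,0,0,0,0,0.6,0,0,0,0,0,0,0.6,0,0,0,0,0,0,0.6,0,0,0,0,0,0,0.6]'

```text
time_s: 9.3
tool_pos: [0.4486, -0.0899, 0.3957]
tool_rot: [-180.0, -0.1, 159.5]
force: [0.1, 0.8, -0.2]
grip_width: 0.0695
grasp_force: 0.0
```

```bash
python3 - <<'E'
from prof import *
rel([0.4472,-.0875,.2568]);c=read_camera('top');apex(c,47)
im=c['color'][160:260,290:390];cv2.imwrite('pics/crop4.png',cv2.resize(im,None,fx=5,fy=5,interpolation=cv2.INTER_CUBIC))
E
```

```text
9.3 [ 0.4486 -0.0899  0.3957] [-1.7995e+02 -1.0000e-01  1.5950e+02] [ 0.1  0.8 -0.2] 0.06953357218445146 0.0 rel [0.0019 0.0019 0.1389]
[ 89.   89.3  89.9  90.8  92.9  95.6  98.   98.9 100.1  99.2  97.7  95.9
  93.5  91.7  90.5  89.9  89.3]
centroid 47.24011103400414 top 47.0
```

View pics/crop4.png

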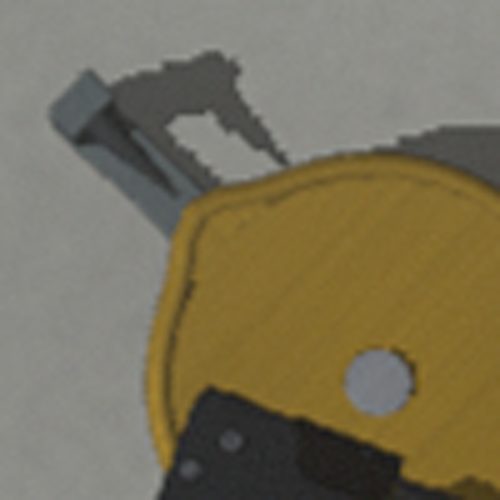

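The high spot (about 185,208 in the crop) stands in front of the pointer tip (about 178,192), and the wheel is at rest and free.

```bash
python3 -c "from cell import *;print(sign_off())"
```

```text
the job is handed in; nothing more can be done
None
```

The wheel's high spot stands at the pointer, within about half a degree by the top camera; the handle is released, the wheel is at rest, and the job was handed in at about 9.4 s.

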